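Press in the sealing strip, load the vacuum packer and close it

TASK

The new sealing strip on the vacuum packer's front rim is only laid in its channel: roll it fully down along its whole length with the hand roller, pressing firmly, and do not push it in with the fingers. Stand all the jars from the bar mat upright on the chamber floor and put the roller back on the mat, standing on its wheels; then lower the lid gently by hand until it is closed. Leave everything else on the table where it is.

Things in the scene. Friction and masses are not known exactly. Their poses are not given: they have to be found in the camera images.
- machine: chamber vacuum packer, a low steel machine 230 mm deep (x), 340 mm wide (y), fixed to the table. Origin on the table under the centre of its chamber; x points from its front to the hinge at its back, z up. Flat steel rim at z = 100 mm; the front rim is the 30 mm wide band x = -115 to -85 mm. Behind the hinge is a black pump housing, 85 mm high.
- chamber_floor (a point): centre of the chamber's flat floor, 20 mm above the table; axes as the machine. The chamber is open on top, 170 mm (x, from -85 to 85) by 300 mm (y, from -150 to 150), and 80 mm deep.
- strip_mid (a point): middle of the strip's upper face once fully pressed in: machine x = -100, y = 0, z = 101.5 mm; axes as the machine. The strip is a white hard-plastic snap-in strip along the middle of the front rim, 240 mm long (along y), 15 mm wide, in six clip sections of 40 mm. Pressed in it stands 1.5 mm above the rim; at the start it is only laid in its channel and stands up to 6.5 mm above it.
- lid (a joint): angle of the machine's clear lid about its hinge (along the machine's y at machine x = 105, z = 107 mm): 0 closed, about 1.6 rad (upright) at the start, 1.75 at most. The hinge is stiff, the lid stays at any angle; some 5 N at the handle move it. The panel is 10 mm thick, 334 mm wide; closed, it covers chamber, rim and strip.
- lid_handle (a point): middle of the lid's bar handle, a dark steel bar of 14 mm diameter and 190 mm long, parallel to the hinge, 245 mm from it, 35 mm beyond the lid's front edge (25 mm in front of the machine's front face when closed); two brackets at 85 mm either side of its middle. With the lid closed it is at the front of the machine, 113 mm above the table.
- bar_mat: thin black rubber bar mat fixed to the table, flat, 280 (x) x 290 (y) mm, 3 mm thick, without a rim. Origin at its centre on the table.
- roller_grip (a point): hand roller: centre of its wooden grip, a bar 100 mm long (its x, the rolling direction), 28 mm wide (its y) and 30 mm high. The centre of the grip is 67 mm above the bottom of two free-turning rubber wheels (32 mm diameter, 34 mm wide, 50 mm apart one behind the other) on which the roller stands by itself. Steel frame 43 mm wide under the grip (top 42.5 mm above the bottom). 0.4 kg.
- strip1 (a joint): how far section 1 of the strip is pressed in, m: 0 loose (proud), 0.005 fully in. Its middle is at machine y = -100 mm (x = -100 mm). It takes about 6 N on the section, and it stays where it is pressed.
- strip2 (a joint): how far section 2 of the strip is pressed in, m: 0 loose (proud), 0.005 fully in. Its middle is at machine y = -60 mm (x = -100 mm). It takes about 6 N on the section, and it stays where it is pressed.
- strip3 (a joint): how far section 3 of the strip is pressed in, m: 0 loose (proud), 0.005 fully in. Its middle is at machine y = -20 mm (x = -100 mm). It takes about 6 N on the section, and it stays where it is pressed.
- strip4 (a joint): how far section 4 of the strip is pressed in, m: 0 loose (proud), 0.005 fully in. Its middle is at machine y = 20 mm (x = -100 mm). It takes about 6 N on the section, and it stays where it is pressed.
- strip5 (a joint): how far section 5 of the strip is pressed in, m: 0 loose (proud), 0.005 fully in. Its middle is at machine y = 60 mm (x = -100 mm). It takes about 6 N on the section, and it stays where it is pressed.
- strip6 (a joint): how far section 6 of the strip is pressed in, m: 0 loose (proud), 0.005 fully in. Its middle is at machine y = 100 mm (x = -100 mm). It takes about 6 N on the section, and it stays where it is pressed.
- jar1_mid (a point): white screw-lid jar with flat metal lid, 56 mm diameter, 60 mm high, 0.2 kg: its centre, half-way up. Two or three of the four jars are there.
- jar2_mid (a point): white screw-lid jar with flat metal lid, 56 mm diameter, 60 mm high, 0.2 kg: its centre, half-way up. Two or three of the four jars are there.
- jar3_mid (a point): white screw-lid jar with flat metal lid, 56 mm diameter, 60 mm high, 0.2 kg: its centre, half-way up. Two or three of the four jars are there.
- jar4_mid (a point): white screw-lid jar with flat metal lid, 56 mm diameter, 60 mm high, 0.2 kg: its centre, half-way up. Two or three of the four jars are there.
- dropper1: bystander, to be left where it stands: amber dropper bottle, 38 mm wide, 100 mm high, on the bar mat; origin at the centre of its underside.
- jigger: bystander, to be left where it stands: steel measuring cup, 75 mm high, on the bar mat; origin at the centre of its underside.
- dropper2: bystander, to be left where it stands: amber dropper bottle, 42 mm wide, 115 mm high; origin at the centre of its underside.
- spray: bystander, to be left where it stands: blue spray bottle, 130 mm high; origin at the centre of its underside.
- tin: bystander, to be left where it stands: steel cup, 84 mm wide, 110 mm high; origin at the centre of its underside.
- syrup: bystander, to be left where it stands: green bottle, 64 mm wide, 170 mm high; origin at the centre of its underside.
Things that resemble listed ones, but are neither listed nor needed, are in the scene too. What is shaped like the part that bears jar4_mid but orange is not meant.

How it is judged:
By the outcome, as a careful person would: the job done as asked, in the order asked, and still so for the second after the job is handed in, with the robot touching nothing.
Of jar1, jar2, jar3, jar4 only 2 to 3 are there at a start; the rules pass over those that are not, and their reading is None.
At some moment in a run one of jar1, jar2, jar3, jar4 may be knocked a few centimetres aside while the robot is not near it.
Once in a run the grip may slacken for a moment while it holds something.
It also fails if it takes over 210 s, if anything falls off the work surface, if the arm or the gripper's body presses on something with over 40 N, if the wrist force passes 120 N, or if a joint passes its speed limit or range.

ROBOT

A 6-joint arm with a two-finger parallel gripper is mounted at the origin on the work surface. World frame = base frame: x ahead of the robot, y to its left, z up, the work surface at z = 0. Lengths are in m, angles in degrees, forces in N, time in s.
With the tool pointing down it reaches from about 0.35 to 0.875 m from the base axis. Payload 4.2 kg.
Tool frame: the origin (TCP) lies midway between the tips of the shut fingers; the grasp point (between the pads) lies 19 mm behind it; z points along the fingers, y is the line along which they close (so a half turn about z gives the same grasp; the last joint's range is limited). The gripper opens to 87 mm and grips with 3 to 60 N. Pads are 19 mm wide; open, the fingers measure 117 mm over their backs; the gripper's body (75 mm by 190 mm) begins 51 mm behind the grasp point.
Start: joints at [78.243, 22.042, 0.453, 0, -68.411, -14.817], TCP at [0.28, 0.559, 0.223] pointing down, gripper open.
Joint ranges: [-179.83, 179.83], [-69.29, 118.12], [-61.27, 80.66], [-181.25, 117.63], [-171.15, -9.14], [-177.46, 177.46]. Speed limits (degrees/s): [159.86, 159.86, 180, 180, 180, 180].

INTERFACE

Orientations are given as a 3x3 rotation matrix whose columns are the frame's x, y, z axes.
In Python, from station import r, cams gives the robot as it stands.
- The arm moves only by the tool play_rows, never from a script. Its argument "commands" is text: rows parted by semicolons, each of 6 numbers parted by spaces: the shift along the world's x, y, z normalised to -1 to 1, where 1 is 30 mm, then the turn, a rotation vector about the world's x, y, z normalised to -1 to 1, where 1 is 0.15 rad. A call has 1 to 20 rows; each row shifts and turns the commanded pose from where the row before left it; what a row does not reach is not made up. A row lasts 1/10 s, in which the tool goes at most 50 mm and 8.59 degrees, less where a joint would pass 70% of its speed; a pose out of reach is approached as far as the arm can. A call with a number of a shift or a turn outside -1 to 1 is refused whole. A call with a gripper value outside its range is refused whole. "grip" is the finger opening in mm, from 0 to 87, set as the call begins (left out, the last holds). The fingers move at their own pace and stop on an object; the grip force is fixed at half the most. Time passes only in rows, so rows that do not move let the fingers close. It gives the time, the measured TCP pose, the force, the opening and the grip force at its end, in the units of the state.
- r.sense(): the state, without advancing time (a new reading comes with each control period).
- cams.capture(name): name is "side" or "top"; returns (picture, depth): 480x640x3 uint8, blue, green, red; 480x640 float32, m along the optical axis (not along the pixel's ray), 0 where there is no reading.
- cams.camera_info(name): a dict with "mtx" (3x3 intrinsics, pixels), "R" (3x3) and "t" (3): a world point X has camera coordinates R X + t. Camera axes: x right, y down, z forward; pixel columns grow to the right and rows downward; lengths in m; the calibration is good to about 2 mm. A picture is of the moment at which its call begins. camera_info takes no time and is no camera call.
- r.finish_job(): hands the job in; it is judged then, once.
The state is a dict: "time_s": time; "joints": joint angles; "joint_velocities": joint speeds; "effort": joint torques, N m; "tcp_pos": TCP position; "ee_rot": TCP orientation; "wrist_force": force on the tool from outside, world axes, zero at the start; "moment": the same for the moment, N m; "gripper_width": opening from 0.0 (shut) to 1.0 (fully open); "gripper_force": force on a finger pad.
Only numpy, scipy, OpenCV 4.12 (cv2) and the standard library are available. Lean on these libraries where they do the work, as an engineer would, in place of code of your own. Each camera call takes 0.05 s, during which the arm holds its last target. There are 200 camera calls.

## Working session

There is one attempt and no reset: what is moved stays moved. The work goes in short steps, Python scripts to look and compute and a tool call to move; the robot and the scene stay as the last step left them, time stands still between calls to the robot, and variables do not carry over. Pictures are saved under pics/ and viewed, at most 14 in all, crops included, and the job is handed in when it is done.

Besides the shell and the picture viewer there is one more tool, called after ">>>" as name(argument=value, ...), one argument or row to a line, values as JSON. play_rows: Moves the arm, as the interface text tells. Scaled input: -1 to 1 covers 30 mm each way for a shift and 0.15 rad each way for a turn. Its arguments: {"type":"object","properties":{"commands":{"type":"string"},"grip":{"type":"number"}},"required":["commands"]}

```bash
ls; mkdir -p pics
cat > h.py <<'E'
import numpy as np, cv2
from station import r, cams
def cap(n,save=None):
    p,d=cams.capture(n)
    if save: cv2.imwrite('pics/%s.png'%save,p)
    return p,d
def cloud(n,d):
    c=cams.camera_info(n);K=np.array(c['mtx']);R=np.array(c['R']);t=np.array(c['t']).ravel()
    v,u=np.mgrid[:480,:640]
    P=np.stack([(u-K[0,2])/K[0,0]*d,(v-K[1,2])/K[1,1]*d,d],-1)
    X=(P-t)@R
    X[d==0]=np.nan
    return X
def st():
    s=r.sense();print({k:np.round(s[k],3).tolist() for k in ('time_s','tcp_pos','wrist_force','gripper_width','gripper_force','joints')})
    return s
E
python3 - <<'E'
from h import *
for n in ('top','side'):
    p,d=cap(n,n+'0'); np.save(n+'0.npy',cloud(n,d)); 
    c=cams.camera_info(n); print(n,-np.array(c['R']).T@np.array(c['t']).ravel(), c['mtx'])
st()
E
```

```text
pics
top [ 4.35840957e-01 -6.37991449e-04  1.44895258e+00] [[537.65583868   0.         336.26328322]
 [  0.         537.65583868 248.22383167]
 [  0.           0.           1.        ]]
side [ 0.28583434 -0.87223088  1.19127086] [[555.32484304   0.         321.4763766 ]
 [  0.         555.32484304 250.4891971 ]
 [  0.           0.           1.        ]]
{'time_s': 0.1, 'tcp_pos': [0.279, 0.558, 0.222], 'wrist_force': [-0.087, 0.003, -0.277], 'gripper_width': 1.005, 'gripper_force': 0.0, 'joints': [78.242, 22.084, 0.388, -0.025, -68.412, -14.816]}
```

View pics/top0.png

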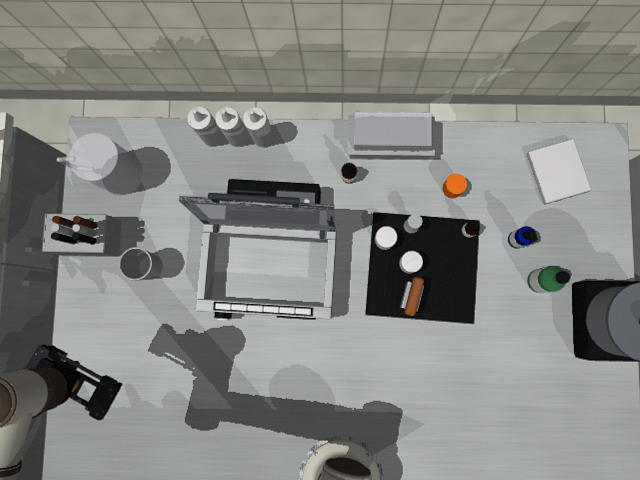

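View pics/side0.png

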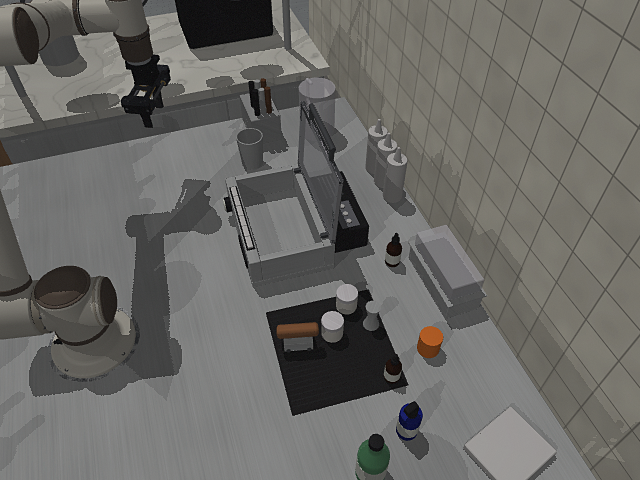

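The top view shows the machine with its front rim and strip at about (265,309), the mat at about (425,268), and jars at (386,237) and (411,262). The roller is at (413,297), the jigger at (413,224) and dropper1 at (470,229). Next I'll measure these and crop the mat and the rim.

```bash
cat > m.py <<'E'
from h import *
X=np.load('top0.npy');p=cv2.imread('pics/top0.png')
S=np.load('side0.npy');q=cv2.imread('pics/side0.png')
# mat
g=p.max(2)<45
u,v=np.meshgrid(range(640),range(480))
mm=(g&(u>355)&(u<490)&(v>200)&(v<335)&(X[...,2]<.012)).astype(np.uint8)
c=np.argwhere(mm)
xy=X[mm>0][:,:2].astype(np.float32);rect=cv2.minAreaRect(xy);print('mat',rect)
# things above mat
roi=(u>365)&(u<485)&(v>205)&(v<330)
hz=(X[...,2]>.02)&roi
n,l,s,_=cv2.connectedComponentsWithStats(hz.astype(np.uint8))
for i in range(1,n):
    if s[i,4]<25: continue
    P=X[l==i];zt=np.nanpercentile(P[:,2],95);T=P[P[:,2]>zt-.008]
    print(i,s[i],'ztop',zt.round(4),'top rect',cv2.minAreaRect(T[:,:2].astype(np.float32)))
# rim
rim=(abs(X[...,2]-.1)<.006)&(u>180)&(u<350)&(v>215)&(v<330)
T=X[rim];print('rim',T.shape,cv2.minAreaRect(T[:,:2].astype(np.float32)),np.median(T[:,2]))
a=cv2.resize(p[195:335,190:490],(800,373),interpolation=cv2.INTER_CUBIC)
b=cv2.resize(q[150:420,210:450],(500,562),interpolation=cv2.INTER_CUBIC)
cv2.imwrite('pics/ca.png',a);cv2.imwrite('pics/cb.png',b)
E
python3 m.py
```

```text
mat ((0.5556159615516663, -0.21442313492298126), (0.2887778580188751, 0.27817150950431824), 86.11742401123047)
1 [406 214  17  17 195] ztop 0.0818 top rect ((0.6662552356719971, -0.183716282248497), (0.03592239320278168, 0.036157120019197464), 37.145050048828125)
2 [462 221  18  17 216] ztop 0.0981 top rect ((0.6535979509353638, -0.3346232771873474), (0.009755183942615986, 0.010555611923336983), 86.77967834472656)
3 [375 227  22  23 382] ztop 0.0669 top rect ((0.6261518001556396, -0.11084072291851044), (0.0529385544359684, 0.05225518345832825), 2.2807846069335938)
4 [400 251  23  22 394] ztop 0.0677 top rect ((0.5633714199066162, -0.17735446989536285), (0.05247706547379494, 0.05393204465508461), 74.6677474975586)
5 [400 277  24  39 621] ztop 0.088 top rect ((0.47399839758872986, -0.18112695217132568), (0.027553122490644455, 0.0971631109714508), 75.53176879882812)
rim (3427, 3) ((0.5353381633758545, 0.19383016228675842), (0.3404281437397003, 0.22885897755622864), 87.47382354736328) 0.09998621174869995
```

View pics/ca.png

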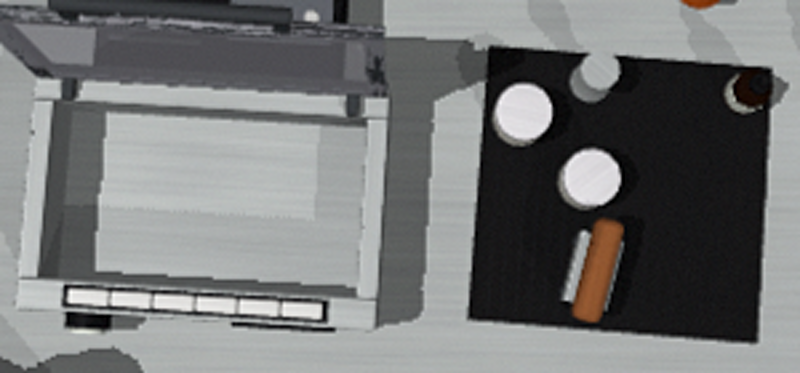

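View pics/cb.png

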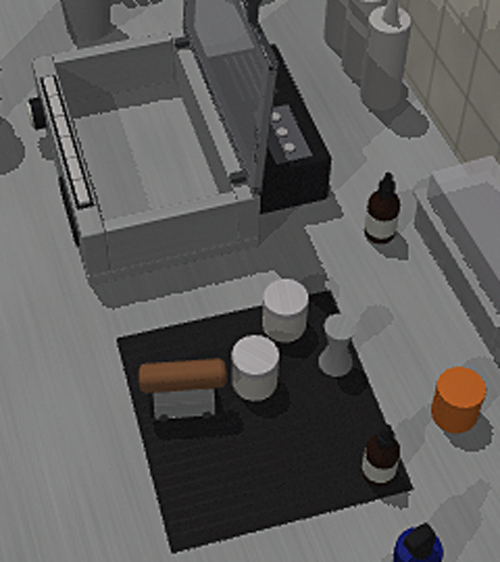

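Both jars stand upright with their lids on top, and the roller stands on its wheels at -14.5° yaw. The machine yaw is about -2.5°. Next I'll get the tool yaw and refine the rim and strip positions.

```bash
cat > m2.py <<'E'
from h import *
X=np.load('top0.npy');p=cv2.imread('pics/top0.png')
s=r.sense();R=np.array(s['ee_rot']);print(R.round(3))
yaw=np.radians(-2.53);A=np.array([[np.cos(yaw),-np.sin(yaw)],[np.sin(yaw),np.cos(yaw)]])
o=np.array([.5353,.1938])
M=X.copy();M[...,:2]=(X[...,:2]-o)@A
# front edge per y bin and strip
for y in np.arange(-.16,.17,.04):
    b=(abs(M[...,1]-y)<.01)&(M[...,2]>.09)&(M[...,2]<.112)&(M[...,0]<-.07)&(M[...,0]>-.14)
    w=b&(p.min(2)>225)
    print(round(y,2),'front',np.nanmin(M[b][:,0]).round(4),'back',np.nanmax(M[b][:,0]).round(4),'strip',w.sum(),np.nanmean(M[w],0).round(4) if w.any() else None)
w=(p.min(2)>225)&(M[...,2]>.095)&(M[...,2]<.115)&(M[...,0]<-.085)&(M[...,0]>-.12);print(M[w].min(0),M[w].max(0), cv2.minAreaRect(X[w][:,:2].astype(np.float32)))
for n in ('top','side'):
    Y=np.load(n+'0.npy');N=Y.copy();N[...,:2]=(Y[...,:2]-o)@A
    b=(N[...,2]>.25)&(abs(N[...,1])<.09)&(N[...,0]>.03)&(N[...,0]<.16)
    if b.any(): print(n,'lid pts',b.sum()); [print(z,np.nanmean(N[b&(abs(N[...,2]-z)<.01)],0).round(3)) for z in (.26,.3,.34,.36)]
E
python3 m2.py
```

```text
[[ 0.894 -0.448 -0.001]
 [-0.448 -0.894 -0.002]
 [ 0.     0.002 -1.   ]]
-0.16 front -0.1134 back -0.0702 strip 0 None
-0.12 front -0.1135 back -0.085 strip 0 None
-0.08 front -0.1133 back -0.0849 strip 8 [-0.099  -0.0834  0.1057]
-0.04 front -0.1133 back -0.0848 strip 9 [-0.0993 -0.0441  0.1063]
0.0 front -0.1133 back -0.0848 strip 10 [-0.0994 -0.0028  0.1059]
0.04 front -0.1131 back -0.0847 strip 10 [-0.0995  0.0371  0.1058]
0.08 front -0.1131 back -0.0844 strip 10 [-0.0995  0.0776  0.1038]
0.12 front -0.1144 back -0.0845 strip 9 [-0.0986  0.1145  0.1063]
0.16 front -0.1128 back -0.0701 strip 0 None
[-0.10335414 -0.1008274   0.10043276] [-0.09431756  0.1168668   0.11183133] ((0.4367963969707489, 0.206181138753891), (0.21770557761192322, 0.008950727991759777), 87.36972045898438)
top lid pts 1491
0.26 [ 0.116 -0.001  0.26 ]
0.3 [ 0.119 -0.001  0.3  ]
0.34 [ 0.123 -0.002  0.34 ]
0.36 [ 0.128 -0.     0.356]
side lid pts 1002
0.26 [ 0.118 -0.004  0.26 ]
0.3 [ 0.121 -0.006  0.3  ]
0.34 [ 0.126 -0.018  0.341]
0.36 [ 0.129 -0.001  0.356]
```

>>> play_rows(
  commands="0.26 -0.98 0 0 0 0.07;0.26 -0.98 0 0 0 0.07;0.26 -0.98 0 0 0 0.07;0.26 -0.98 0 0 0 0.07;0.26 -0.98 0 0 0 0.07;0.26 -0.98 0 0 0 0.07;0.26 -0.98 0 0 0 0.07;0.26 -0.98 0 0 0 0.07;0.26 -0.98 0 0 0 0.07;0.26 -0.98 0 0 0 0.07;0.26 -0.98 0 0 0 0.07;0.26 -0.98 0 0 0 0.07;0.26 -0.98 0 0 0 0.07;0.26 -0.98 0 0 0 0.07;0.26 -0.98 0 0 0 0.07;0.26 -0.98 0 0 0 0.07;0.26 -0.98 0 0 0 0.07;0.26 -0.98 0 0 0 0.07;0.26 -0.98 0 0 0 0.07;0.26 -0.98 0 0 0 0.07",
  grip=87,
)

```text
time_s: 2.1
tcp_pos: [0.4354, -0.0303, 0.2224]
ee_rot: [[0.968, -0.251, -0.0], [-0.251, -0.968, 0.0], [-0.0, 0.0, -1.0]]
wrist_force: [0.7, -0.1, 0.2]
gripper_width: 0.997
gripper_force: 0.0
```

>>> play_rows(
  commands="0.214 -0.839 0 0 0 0;0.214 -0.839 0 0 0 0;0.214 -0.839 0 0 0 0;0.214 -0.839 0 0 0 0;0.214 -0.839 -0.4 0 0 0;0.214 -0.839 -0.4 0 0 0;0 0 -0.8 0 0 0;0 0 -0.8 0 0 0;0 0 -0.8 0 0 0;0 0 -0.8 0 0 0;0 0 -0.4 0 0 0;0 0 -0.4 0 0 0;0 0 -0.4 0 0 0;0 0 -0.4 0 0 0;0 0 -0.05 0 0 0;0 0 0 0 0 0",
)

```text
time_s: 3.7
tcp_pos: [0.4741, -0.1801, 0.0529]
ee_rot: [[0.968, -0.251, -0.0], [-0.251, -0.968, -0.0], [-0.0, 0.0, -1.0]]
wrist_force: [-0.7, 0.0, 0.3]
gripper_width: 0.998
gripper_force: 0.0
```

>>> play_rows(
  commands="0 0 0 0 0 0;0 0 0 0 0 0;0 0 0 0 0 0;0 0 0 0 0 0;0 0 0 0 0 0;0 0 0 0 0 0;0 0 0 0 0 0;0 0 0 0 0 0",
  grip=0,
)

```text
time_s: 4.5
tcp_pos: [0.4741, -0.18, 0.053]
ee_rot: [[0.968, -0.251, -0.0], [-0.251, -0.968, -0.0], [-0.0, 0.0, -1.0]]
wrist_force: [0.0, -0.4, 0.3]
gripper_width: 0.354
gripper_force: 0.0
```

>>> play_rows(
  commands="0 0 0 0 0 0;0 0 0 0 0 0;0 0 0 0 0 0;0 0 0 0 0 0",
)

```text
time_s: 4.9
tcp_pos: [0.4741, -0.18, 0.053]
ee_rot: [[0.968, -0.251, 0.0], [-0.251, -0.968, 0.0], [0.0, -0.0, -1.0]]
wrist_force: [-0.4, 0.6, -0.4]
gripper_width: 0.317
gripper_force: 30.0
```

>>> play_rows(
  commands="0 0 0.3 0 0 0;0 0 0.6 0 0 0;0 0 0.9 0 0 0;0 0 0.9 0 0 0;0 0 0.9 0 0 0;0 0 0.9 0 0 0;0 0 0.5 0 0 0;0 0 0 0 0 0;0 0 0 0 0 0",
)

```text
time_s: 5.8
tcp_pos: [0.473, -0.1797, 0.2022]
ee_rot: [[0.968, -0.252, -0.002], [-0.252, -0.968, 0.001], [-0.002, -0.001, -1.0]]
wrist_force: [-1.5, -0.2, -4.3]
gripper_width: 0.317
gripper_force: 30.0
```

>>> play_rows(
  commands="-0.11 0.828 0 0 0 -0.756;-0.11 0.828 0 0 0 -0.756;-0.11 0.828 0 0 0 -0.756;-0.11 0.828 0 0 0 -0.756;-0.11 0.828 0 0 0 -0.756;-0.11 0.828 0 0 0 -0.756;-0.11 0.828 0 0 0 -0.756;-0.11 0.828 0 0 0 -0.756;-0.11 0.828 0 0 0 -0.756;-0.11 0.828 0 0 0 -0.756;-0.11 0.828 0 0 0 -0.756;-0.11 0.828 0 0 0 -0.756;0 0 0 0 0 0;0 0 0 0 0 0",
)

```text
time_s: 7.2
tcp_pos: [0.4334, 0.1178, 0.2016]
ee_rot: [[-0.042, -0.999, -0.003], [-0.999, 0.042, -0.002], [0.002, 0.003, -1.0]]
wrist_force: [0.4, -1.4, -3.4]
gripper_width: 0.32
gripper_force: 30.0
```

Run:
```python
from h import *
s=st();print(np.array(s['ee_rot']).round(4))
p,d=cap('side');q,e=cap('top')
a=cv2.resize(p[110:300,180:370],(500,500),interpolation=cv2.INTER_CUBIC)
b=cv2.resize(q[220:340,180:350],(300,212),interpolation=cv2.INTER_CUBIC)
c=np.zeros((500,800,3),np.uint8);c[:,:500]=a;c[:212,500:]=b;cv2.imwrite('pics/r1.png',c)
```

```text
{'time_s': 7.2, 'tcp_pos': [0.433, 0.118, 0.202], 'wrist_force': [0.385, -1.364, -3.351], 'gripper_width': 0.32, 'gripper_force': 29.987, 'joints': [36.028, 5.866, -24.686, -0.027, -59.658, -38.405]}
[[-0.0417 -0.9991 -0.0032]
 [-0.9991  0.0417 -0.0018]
 [ 0.002   0.0031 -1.    ]]
```

View pics/r1.png

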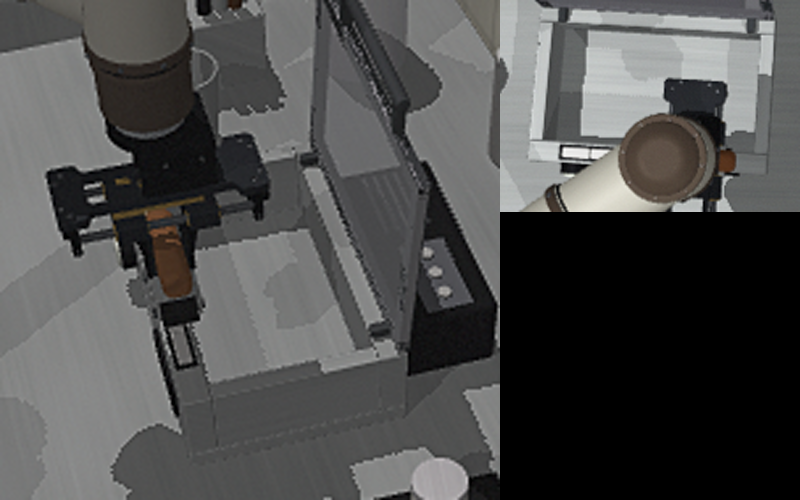

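The roller is held and aligned with the strip. Next I'll lower it until it touches.

>>> play_rows(
  commands="0 0 -0.4 0 0 0;0 0 -0.4 0 0 0;0 0 -0.3 0 0 0;0 0 -0.2 0 0 0;0 0 -0.1 0 0 0;0 0 -0.05 0 0 0;0 0 -0.05 0 0 0;0 0 -0.05 0 0 0;0 0 0 0 0 0",
)

```text
time_s: 8.2
tcp_pos: [0.4345, 0.1181, 0.1566]
ee_rot: [[-0.044, -0.999, 0.0], [-0.999, 0.044, 0.0], [-0.0, -0.0, -1.0]]
wrist_force: [0.7, 0.0, -3.8]
gripper_width: 0.318
gripper_force: 30.0
```

>>> play_rows(
  commands="0 0 -0.04 0 0 0;0 0 -0.04 0 0 0;0 0 -0.04 0 0 0;0 0 0 0 0 0",
)

```text
time_s: 8.6
tcp_pos: [0.4348, 0.1182, 0.1546]
ee_rot: [[-0.043, -0.999, 0.001], [-0.999, 0.043, 0.0], [-0.0, -0.001, -1.0]]
wrist_force: [-4.5, -0.2, 7.0]
gripper_width: 0.32
gripper_force: 30.0
```

>>> play_rows(
  commands="-0.03 0 -0.04 0 0 0;-0.03 0 -0.04 0 0 0;0 0 -0.04 0 0 0;0 0 0 0 0 0",
)

```text
time_s: 9.0
tcp_pos: [0.4345, 0.1188, 0.1518]
ee_rot: [[-0.042, -0.999, 0.005], [-0.999, 0.042, 0.001], [-0.002, -0.005, -1.0]]
wrist_force: [-1.7, 0.2, 6.4]
gripper_width: 0.316
gripper_force: 30.0
```

>>> play_rows(
  commands="0 0 -0.04 0 0 0;0 0 -0.04 0 0 0;0 0 0 0 0 0",
)

```text
time_s: 9.3
tcp_pos: [0.4348, 0.1188, 0.1512]
ee_rot: [[-0.042, -0.999, 0.006], [-0.999, 0.042, 0.001], [-0.001, -0.005, -1.0]]
wrist_force: [-5.5, 0.1, 18.0]
gripper_width: 0.315
gripper_force: 30.0
```

>>> play_rows(
  commands="0 0 -0.04 0 0 0;0.012 0.2 0 0 0 0;0.008 0.2 0 0 0 0;0.008 0.2 0 0 0 0;0.008 0.2 0 0 0 0;0.008 0.2 0 0 0 0",
)

```text
time_s: 9.9
tcp_pos: [0.4364, 0.1491, 0.151]
ee_rot: [[-0.041, -0.999, 0.007], [-0.999, 0.041, 0.002], [-0.002, -0.007, -1.0]]
wrist_force: [-7.5, -1.4, 22.8]
gripper_width: 0.319
gripper_force: 30.1
```

>>> play_rows(
  commands="0.008 0.2 0 0 0 0;0.008 0.2 0 0 0 0;0.008 0.2 0 0 0 0;0 0 0 0 0 0",
)

```text
time_s: 10.3
tcp_pos: [0.4372, 0.1671, 0.151]
ee_rot: [[-0.041, -0.999, 0.007], [-0.999, 0.041, 0.001], [-0.001, -0.007, -1.0]]
wrist_force: [-6.0, -2.0, 22.3]
gripper_width: 0.317
gripper_force: 30.1
```

>>> play_rows(
  commands="-0.01 0.22 0 0 0 0;-0.01 0.22 0 0 0 0;-0.01 0.22 0 0 0 0;0.0 0.22 0 0 0 0;0.005 0.22 0 0 0 0;0.01 0.22 0 0 0 0;0.01 0.22 0 0 0 0;0.01 0.22 0 0 0 0;0.01 0.22 0 0 0 0",
)

```text
time_s: 11.2
tcp_pos: [0.4393, 0.2279, 0.1511]
ee_rot: [[-0.041, -0.999, 0.011], [-0.999, 0.041, 0.005], [-0.005, -0.01, -1.0]]
wrist_force: [-0.3, -1.5, 16.4]
gripper_width: 0.318
gripper_force: 30.0
```

>>> play_rows(
  commands="0.005 0.22 0 0 0 0;0.005 0.22 0 0 0 0;0.01 0.22 0 0 0 0;0.01 0.22 0 0 0 0;0.01 0.22 0 0 0 0;0.01 0.22 0 0 0 0;0.01 0.22 0 0 0 0;0.01 0.22 0 0 0 0;0.01 0.22 0 0 0 0;0.01 0.22 0 0 0 0;0 0 0 0 0 0",
)

```text
time_s: 12.3
tcp_pos: [0.442, 0.2952, 0.1511]
ee_rot: [[-0.04, -0.999, 0.011], [-0.999, 0.04, 0.007], [-0.008, -0.011, -1.0]]
wrist_force: [-0.0, 0.5, 14.5]
gripper_width: 0.318
gripper_force: 30.0
```

>>> play_rows(
  commands="0 0 -0.06 0 0 0;0 0 -0.02 0 0 0;-0.015 -0.33 0 0 0 0;-0.015 -0.33 0 0 0 0;-0.015 -0.33 0 0 0 0;-0.015 -0.33 0 0 0 0;-0.015 -0.33 0 0 0 0;-0.015 -0.33 0 0 0 0;-0.015 -0.33 0 0 0 0;-0.015 -0.33 0 0 0 0;-0.015 -0.33 0 0 0 0;-0.015 -0.33 0 0 0 0",
)

```text
time_s: 13.5
tcp_pos: [0.4383, 0.1963, 0.1509]
ee_rot: [[-0.04, -0.999, 0.014], [-0.999, 0.04, 0.009], [-0.009, -0.013, -1.0]]
wrist_force: [-5.8, 4.4, 27.9]
gripper_width: 0.322
gripper_force: 30.1
```

>>> play_rows(
  commands="-0.015 -0.33 0 0 0 0;-0.015 -0.33 0 0 0 0;-0.015 -0.33 0 0 0 0;-0.015 -0.33 0 0 0 0;-0.015 -0.33 0 0 0 0;-0.015 -0.33 0 0 0 0;-0.015 -0.33 0 0 0 0;-0.015 -0.33 0 0 0 0;-0.015 -0.33 0 0 0 0;-0.015 -0.33 0 0 0 0;0 0 0 0 0 0",
)

```text
time_s: 14.6
tcp_pos: [0.4343, 0.095, 0.1501]
ee_rot: [[-0.041, -0.999, 0.014], [-0.999, 0.041, 0.004], [-0.005, -0.014, -1.0]]
wrist_force: [-3.8, -1.0, 25.8]
gripper_width: 0.317
gripper_force: 30.0
```

>>> play_rows(
  commands="0 0 0.2 0 0 0;0 0 0.5 0 0 0;0 0 0.7 0 0 0;0 0 0.8 0 0 0;0.11 -0.764 0 0 0 0.756;0.11 -0.764 0 0 0 0.756;0.11 -0.764 0 0 0 0.756;0.11 -0.764 0 0 0 0.756;0.11 -0.764 0 0 0 0.756;0.11 -0.764 0 0 0 0.756;0.11 -0.764 0 0 0 0.756;0.11 -0.764 0 0 0 0.756;0.11 -0.764 0 0 0 0.756;0.11 -0.764 0 0 0 0.756;0.11 -0.764 0 0 0 0.756;0.11 -0.764 0 0 0 0.756;0 0 0 0 0 0;0 0 0 0 0 0",
)

```text
time_s: 16.4
tcp_pos: [0.4679, -0.1817, 0.2084]
ee_rot: [[0.967, -0.253, -0.002], [-0.253, -0.967, 0.001], [-0.002, -0.0, -1.0]]
wrist_force: [0.0, -0.1, -4.0]
gripper_width: 0.315
gripper_force: 30.0
```

```bash
cat > chk.py <<'E'
from h import *
import sys
s=st();print(np.array(s['ee_rot']).round(4))
p,d=cap('top');X=cloud('top',d);np.save('t.npy',X);q,e=cap('side');cv2.imwrite('pics/_t.png',p);cv2.imwrite('pics/_s.png',q);np.save('s.npy',cloud('side',e))
yaw=np.radians(-2.53);A=np.array([[np.cos(yaw),-np.sin(yaw)],[np.sin(yaw),np.cos(yaw)]])
for n,Y in (('top',X),('side',np.load('s.npy'))):
    M=Y.copy();M[...,:2]=(Y[...,:2]-[.5353,.1938])@A
    def z(y,x0,x1,yh=.014):
        b=(abs(M[...,1]-y)<yh)&(M[...,0]>x0)&(M[...,0]<x1)&(M[...,2]>.09)&(M[...,2]<.115)
        return b.sum(),np.round(np.median(M[b][:,2])*1e3,1) if b.any() else None
    print(n,[z(y/1000,-.104,-.096) for y in range(-100,101,40)],'rim',z(-.14,-.104,-.096,.008),z(.14,-.104,-.096,.008))
E
python3 chk.py
python3 - <<'E'
import sys
sys.path.insert(0,'.')
import numpy as np
for n in ('top','side'):
    Y=np.load('%s0.npy'%n);yaw=np.radians(-2.53);A=np.array([[np.cos(yaw),-np.sin(yaw)],[np.sin(yaw),np.cos(yaw)]])
    M=Y.copy();M[...,:2]=(Y[...,:2]-[.5353,.1938])@A
    o=[]
    for y in range(-100,101,40):
        b=(abs(M[...,1]-y/1e3)<.014)&(M[...,0]>-.104)&(M[...,0]<-.096)&(M[...,2]>.09)&(M[...,2]<.115)
        o.append(np.round(np.median(M[b][:,2])*1e3,1))
    print('before',n,o)
E
```

```text
{'time_s': 16.4, 'tcp_pos': [0.468, -0.182, 0.208], 'wrist_force': [0.031, -0.105, -3.99], 'gripper_width': 0.315, 'gripper_force': 29.971, 'joints': [-2.679, 10.755, -17.637, -0.042, -61.719, 78.014]}
[[ 9.673e-01 -2.535e-01 -1.900e-03]
 [-2.535e-01 -9.673e-01  7.000e-04]
 [-2.000e-03 -2.000e-04 -1.000e+00]]
top [(np.int64(37), np.float64(100.3)), (np.int64(37), np.float64(100.7)), (np.int64(37), np.float64(101.2)), (np.int64(37), np.float64(101.1)), (np.int64(37), np.float64(100.6)), (np.int64(37), np.float64(100.7))] rim (np.int64(21), np.float64(98.7)) (np.int64(22), np.float64(100.4))
side [(np.int64(25), np.float64(101.9)), (np.int64(23), np.float64(101.5)), (np.int64(22), np.float64(102.5)), (np.int64(20), np.float64(101.5)), (np.int64(20), np.float64(100.4)), (np.int64(19), np.float64(101.6))] rim (np.int64(18), np.float64(99.2)) (np.int64(8), np.float64(100.9))
before top [np.float64(106.1), np.float64(105.9), np.float64(105.8), np.float64(105.6), np.float64(104.9), np.float64(106.9)]
before side [np.float64(106.9), np.float64(106.1), np.float64(105.3), np.float64(104.7), np.float64(106.4), np.float64(105.1)]
```

All six sections dropped by about 5 mm. Next I'll check the roller in the grip and the mat before putting it down.

Run:
```python
import cv2
q=cv2.imread('pics/_s.png');cv2.imwrite('pics/c3.png',cv2.resize(q[180:430,210:450],(576,600),interpolation=cv2.INTER_CUBIC))
```

```text
(no output)
```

View pics/c3.png

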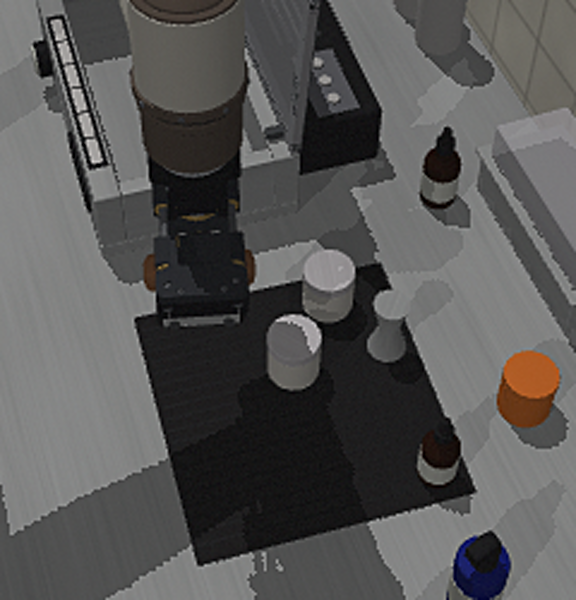

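The jars haven't moved and the roller is level in the grip at crop (200,270). I'll lower it onto the mat.

>>> play_rows(
  commands="0 0 -0.8 0 0 0;0 0 -0.8 0 0 0;0 0 -0.8 0 0 0;0 0 -0.8 0 0 0;0 0 -0.8 0 0 0;0 0 -0.5 0 0 0;0 0 -0.3 0 0 0;0 0 -0.15 0 0 0;0 0 0 0 0 0",
)

```text
time_s: 17.4
tcp_pos: [0.4687, -0.1813, 0.0609]
ee_rot: [[0.968, -0.25, -0.0], [-0.25, -0.968, -0.0], [-0.0, 0.0, -1.0]]
wrist_force: [0.5, 0.0, -3.8]
gripper_width: 0.317
gripper_force: 30.0
```

>>> play_rows(
  commands="0 0 -0.05 0 0 0;0 0 -0.05 0 0 0;0 0 0 0 0 0",
)

```text
time_s: 17.7
tcp_pos: [0.4686, -0.1816, 0.0582]
ee_rot: [[0.968, -0.251, 0.001], [-0.251, -0.968, -0.0], [0.001, -0.0, -1.0]]
wrist_force: [-0.2, 0.6, -4.8]
gripper_width: 0.32
gripper_force: 30.0
```

>>> play_rows(
  commands="0 0 -0.05 0 0 0;0 0 -0.05 0 0 0;0 0 -0.04 0 0 0;0 0 0 0 0 0",
)

```text
time_s: 18.1
tcp_pos: [0.4683, -0.1816, 0.0534]
ee_rot: [[0.968, -0.251, -0.0], [-0.251, -0.968, 0.0], [-0.0, 0.0, -1.0]]
wrist_force: [-0.3, -0.1, -3.5]
gripper_width: 0.317
gripper_force: 30.0
```

>>> play_rows(
  commands="0 0 -0.03 0 0 0;0 0 -0.03 0 0 0;0 0 0 0 0 0",
)

```text
time_s: 18.4
tcp_pos: [0.4698, -0.182, 0.0529]
ee_rot: [[0.968, -0.25, 0.003], [-0.25, -0.968, -0.001], [0.003, 0.0, -1.0]]
wrist_force: [-0.3, -0.5, 3.2]
gripper_width: 0.318
gripper_force: 30.0
```

>>> play_rows(
  commands="0 0 0.02 0 0 0;0 0 0 0 0 0;0 0 0 0 0 0;0 0 0 0 0 0;0 0 0 0 0 0;0 0 0 0 0 0;0 0 0 0 0 0;0 0 0 0 0 0;0 0 0 0 0 0",
  grip=87,
)

```text
time_s: 19.3
tcp_pos: [0.4685, -0.1816, 0.0524]
ee_rot: [[0.968, -0.251, -0.0], [-0.251, -0.968, 0.0], [-0.0, -0.0, -1.0]]
wrist_force: [0.2, 0.1, 0.4]
gripper_width: 0.976
gripper_force: 0.0
```

>>> play_rows(
  commands="0 0 0.3 0 0 0;0 0 0.8 0 0 0;0 0 0.8 0 0 0;0 0 0.8 0 0 0;0 0 0.8 0 0 0;-0.5 0 0.8 0 0 0;-0.8 0 0 0 0 0;-0.8 0 0 0 0 0;0 0 0 0 0 0",
)

```text
time_s: 20.2
tcp_pos: [0.4027, -0.1814, 0.1822]
ee_rot: [[0.968, -0.252, -0.0], [-0.252, -0.968, 0.001], [-0.0, -0.001, -1.0]]
wrist_force: [0.7, -0.3, -0.3]
gripper_width: 1.002
gripper_force: 0.0
```

```bash
cat > j.py <<'E'
from h import *
st()
p,d=cap('top');X=cloud('top',d);q,e=cap('side');S=cloud('side',e);cv2.imwrite('pics/_t.png',p);cv2.imwrite('pics/_s.png',q)
print('roller/jars on mat')
for n,Y,lo in (('top',X,.055),('side',S,.055)):
    b=(Y[...,0]>.39)&(Y[...,0]<.72)&(Y[...,1]<-.03)&(Y[...,1]>-.38)&(Y[...,2]>lo)&(Y[...,2]<.11)
    k,l,s,_=cv2.connectedComponentsWithStats(b.astype(np.uint8))
    for i in range(1,k):
        if s[i,4]<40: continue
        P=Y[l==i];T=P[P[:,2]>np.percentile(P[:,2],95)-.009]
        print(n,s[i,:4],'z',np.percentile(P[:,2],95).round(3),[np.round(a,4) for a in cv2.minAreaRect(T[:,:2].astype(np.float32))])
E
python3 j.py
```

```text
{'time_s': 20.2, 'tcp_pos': [0.403, -0.181, 0.182], 'wrist_force': [0.684, -0.263, -0.305], 'gripper_width': 1.002, 'gripper_force': 0.0, 'joints': [-3.072, 6.162, -27.44, -0.045, -56.402, 78.507]}
roller/jars on mat
top [408 214  15  15] z 0.083 [array([ 0.6667, -0.1828]), array([0.0358, 0.0365]), np.float64(27.3165)]
top [466 221  14  14] z 0.1 [array([ 0.6518, -0.3351]), array([0.0088, 0.0123]), np.float64(83.7363)]
top [376 227  21  21] z 0.068 [array([ 0.6262, -0.111 ]), array([0.0523, 0.0527]), np.float64(89.7851)]
top [401 251  22  22] z 0.068 [array([ 0.5634, -0.1779]), array([0.053 , 0.0546]), np.float64(14.1074)]
top [408 279  17  27] z 0.088 [array([ 0.4824, -0.1875]), array([0.0278, 0.0679]), np.float64(74.9331)]
side [336 284  22  20] z 0.067 [array([ 0.6274, -0.1107]), array([0.0552, 0.0533]), np.float64(68.8783)]
side [366 301  15  16] z 0.082 [array([ 0.6677, -0.183 ]), array([0.04  , 0.0344]), np.float64(66.1859)]
side [321 311  23  21] z 0.067 [array([ 0.5636, -0.1775]), array([0.0556, 0.0548]), np.float64(21.1949)]
side [275 324  42  16] z 0.088 [array([ 0.4696, -0.1845]), array([0.0303, 0.0978]), np.float64(78.1744)]
side [386 354  16  20] z 0.102 [array([ 0.6533, -0.3376]), array([0.0081, 0.0099]), np.float64(36.0471)]
```

>>> play_rows(
  commands="0.893 0.02 0 0 0 0.574;0.893 0.02 0 0 0 0.574;0.893 0.02 0 0 0 0.574;0.893 0.02 0 0 0 0.574;0.893 0.02 0 0 0 0.574;0.893 0.02 0 0 0 0.574;0 0 -0.9 0 0 0;0 0 -0.9 0 0 0;0 0 -0.9 0 0 0;0 0 0 0 0 0",
)

```text
time_s: 21.3
tcp_pos: [0.5642, -0.1776, 0.0961]
ee_rot: [[0.966, 0.259, -0.009], [0.259, -0.966, 0.001], [-0.008, -0.003, -1.0]]
wrist_force: [-0.9, 0.6, -0.1]
gripper_width: 0.998
gripper_force: 0.0
```

>>> play_rows(
  commands="0 0 -0.6 0 0 0;0 0 -0.6 0 0 0;0 0 -0.6 0 0 0;0 0 -0.4 0 0 0;0 0 -0.2 0 0 0;0 0 0 0 0 0",
)

```text
time_s: 21.9
tcp_pos: [0.5665, -0.1781, 0.0283]
ee_rot: [[0.966, 0.26, -0.0], [0.26, -0.966, -0.0], [-0.0, 0.0, -1.0]]
wrist_force: [-0.1, -0.6, -0.5]
gripper_width: 1.001
gripper_force: 0.0
```

>>> play_rows(
  commands="-0.1 0 0 0 0 0;0 0 0 0 0 0;0 0 0 0 0 0;0 0 0 0 0 0;0 0 0 0 0 0;0 0 0 0 0 0;0 0 0 0 0 0;0 0 0 0 0 0;0 0 0 0 0 0",
  grip=0,
)

```text
time_s: 22.8
tcp_pos: [0.5632, -0.1778, 0.0288]
ee_rot: [[0.966, 0.26, 0.0], [0.26, -0.966, 0.0], [0.0, -0.0, -1.0]]
wrist_force: [-2.0, 4.2, 4.6]
gripper_width: 0.628
gripper_force: 30.0
```

>>> play_rows(
  commands="0 0 0.3 0 0 0;0 0 0.6 0 0 0;0 0 0.9 0 0 0;0 0 0.9 0 0 0;0 0 0.9 0 0 0;0 0 0.9 0 0 0;0 0 0.8 0 0 0;0 0 0 0 0 0",
)

```text
time_s: 23.6
tcp_pos: [0.5653, -0.1788, 0.1913]
ee_rot: [[0.966, 0.26, 0.008], [0.26, -0.966, -0.002], [0.007, 0.004, -1.0]]
wrist_force: [0.0, 0.2, -1.8]
gripper_width: 0.627
gripper_force: 29.9
```

>>> play_rows(
  commands="-0.077 0.923 0 0 0 -0.127;-0.077 0.923 0 0 0 -0.127;-0.077 0.923 0 0 0 -0.127;-0.077 0.923 0 0 0 -0.127;-0.077 0.923 0 0 0 -0.127;-0.077 0.923 0 0 0 -0.127;-0.077 0.923 0 0 0 -0.127;-0.077 0.923 0 0 0 -0.127;-0.077 0.923 0 0 0 -0.127;-0.077 0.923 0 0 0 -0.127;-0.077 0.923 0 0 0 -0.127;-0.077 0.923 0 0 0 -0.127;-0.077 0.923 0 0 0 -0.127;-0.077 0.923 0 0 0 -0.127;-0.077 0.923 0 0 0 -0.127;-0.077 0.923 0 0 0 -0.127;0 0 0 0 0 0;0 0 0 0 0 0",
)

```text
time_s: 25.4
tcp_pos: [0.5255, 0.2648, 0.1857]
ee_rot: [[0.999, -0.041, -0.003], [-0.041, -0.999, -0.002], [-0.002, 0.002, -1.0]]
wrist_force: [-0.6, 0.0, -2.0]
gripper_width: 0.622
gripper_force: 29.9
```

>>> play_rows(
  commands="0 0 -0.6 0 0 0;0 0 -0.8 0 0 0;0 0 -0.8 0 0 0;0 0 -0.8 0 0 0;0 0 -0.6 0 0 0;0 0 -0.4 0 0 0;0 0 -0.3 0 0 0;0 0 -0.2 0 0 0;0 0 0 0 0 0",
)

```text
time_s: 26.3
tcp_pos: [0.5261, 0.2647, 0.052]
ee_rot: [[0.999, -0.042, -0.001], [-0.042, -0.999, -0.001], [-0.001, 0.001, -1.0]]
wrist_force: [0.3, 0.2, -2.2]
gripper_width: 0.627
gripper_force: 29.9
```

>>> play_rows(
  commands="0 0 -0.05 0 0 0;0 0 -0.05 0 0 0;0 0 0 0 0 0",
)

```text
time_s: 26.6
tcp_pos: [0.5264, 0.2652, 0.0498]
ee_rot: [[0.999, -0.042, 0.001], [-0.042, -0.999, 0.0], [0.0, -0.0, -1.0]]
wrist_force: [0.1, 0.2, -1.9]
gripper_width: 0.622
gripper_force: 29.9
```

>>> play_rows(
  commands="0 0 -0.05 0 0 0;0 0 -0.04 0 0 0;0 0 0 0 0 0;0 0 0 0 0 0",
)

```text
time_s: 27.0
tcp_pos: [0.5263, 0.265, 0.0467]
ee_rot: [[0.999, -0.042, -0.0], [-0.042, -0.999, -0.0], [-0.0, 0.0, -1.0]]
wrist_force: [0.1, 0.3, -1.6]
gripper_width: 0.631
gripper_force: 29.9
```

>>> play_rows(
  commands="0 0 -0.03 0 0 0;0 0 -0.02 0 0 0;0 0 0 0 0 0",
)

```text
time_s: 27.3
tcp_pos: [0.5264, 0.2651, 0.0458]
ee_rot: [[0.999, -0.042, 0.0], [-0.042, -0.999, 0.0], [0.0, -0.0, -1.0]]
wrist_force: [-0.8, -0.5, 1.4]
gripper_width: 0.63
gripper_force: 30.0
```

>>> play_rows(
  commands="0 0 0 0 0 0;0 0 0 0 0 0;0 0 0 0 0 0;0 0 0 0 0 0;0 0 0 0 0 0;0 0 0 0 0 0",
  grip=87,
)

```text
time_s: 27.9
tcp_pos: [0.5263, 0.265, 0.0452]
ee_rot: [[0.999, -0.042, 0.0], [-0.042, -0.999, -0.0], [0.0, 0.0, -1.0]]
wrist_force: [0.3, 0.2, 0.2]
gripper_width: 0.987
gripper_force: 0.0
```

>>> play_rows(
  commands="0 0 0.3 0 0 0;0 0 0.8 0 0 0;0 0 0.8 0 0 0;0 0 0.8 0 0 0;0 0 0.8 0 0 0;0 0 0.8 0 0 0;-0.2 -0.9 0 0 0 0;-0.2 -0.9 0 0 0 0;-0.2 -0.9 0 0 0 0;-0.2 -0.9 0 0 0 0;-0.2 -0.9 0 0 0 0;-0.2 -0.9 0 0 0 0;-0.2 -0.9 0 0 0 0;-0.2 -0.9 0 0 0 0;0 0 0 0 0 0",
)

```text
time_s: 29.4
tcp_pos: [0.4771, 0.0468, 0.175]
ee_rot: [[0.999, -0.045, -0.0], [-0.045, -0.999, 0.0], [-0.0, -0.0, -1.0]]
wrist_force: [-0.2, 0.2, -0.2]
gripper_width: 1.003
gripper_force: 0.0
```

```bash
python3 j.py
python3 - <<'E'
import cv2
q=cv2.imread('pics/_s.png');cv2.imwrite('pics/c4.png',cv2.resize(q[110:430,190:450],(488,600),interpolation=cv2.INTER_CUBIC))
E
```

```text
{'time_s': 29.4, 'tcp_pos': [0.477, 0.047, 0.175], 'wrist_force': [-0.205, 0.232, -0.187], 'gripper_width': 1.003, 'gripper_force': 0.0, 'joints': [25.067, 10.364, -23.467, -0.005, -56.17, 62.353]}
roller/jars on mat
top [408 214  15  15] z 0.083 [array([ 0.6671, -0.1836]), array([0.0354, 0.0344]), np.float64(64.1198)]
top [466 221  14  14] z 0.102 [array([ 0.6543, -0.3352]), array([0.0088, 0.0099]), np.float64(59.1632)]
top [376 227  21  21] z 0.067 [array([ 0.6263, -0.1109]), array([0.053 , 0.0522]), np.float64(0.8854)]
top [405 279  20  39] z 0.089 [array([ 0.4693, -0.1843]), array([0.0267, 0.0976]), np.float64(75.993)]
side [336 284  22  20] z 0.066 [array([ 0.6275, -0.1102]), array([0.0578, 0.0535]), np.float64(72.6901)]
side [366 301  15  16] z 0.082 [array([ 0.6666, -0.1822]), array([0.0382, 0.0365]), np.float64(25.2898)]
side [275 324  42  16] z 0.087 [array([ 0.4697, -0.1838]), array([0.0289, 0.0969]), np.float64(73.9602)]
side [386 354  16  20] z 0.101 [array([ 0.6539, -0.3367]), array([0.0083, 0.0087]), np.float64(67.4294)]
```

View pics/c4.png

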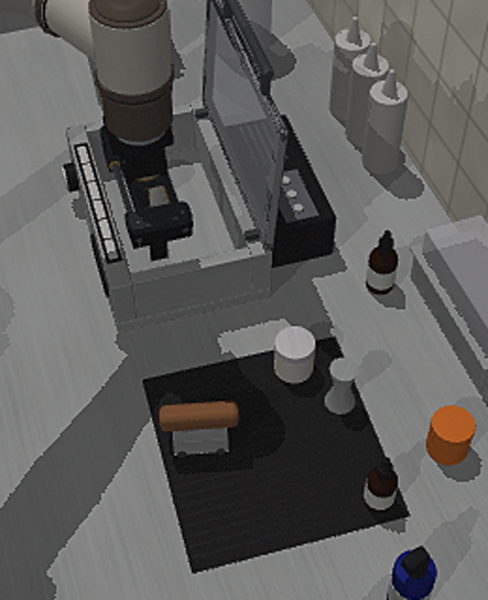

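>>> play_rows(
  commands="0 -0.875 0 0 0 -0.835;0 -0.875 0 0 0 -0.835;0 -0.875 0 0 0 -0.835;0.1 -0.875 0 0 0 -0.835;0.5 -0.875 0 0 0 -0.835;0.8 -0.875 0 0 0 -0.835;0.9 0 0 0 0 -0.835;0.9 0 0 0 0 -0.835;0.9 0 0 0 0 0;0.89 0 0 0 0 0;0 0 -0.7 0 0 0;0 0 -0.7 0 0 0;0 0 -0.7 0 0 0;0 0 0 0 0 0",
)

```text
time_s: 30.9
tcp_pos: [0.6263, -0.1074, 0.1078]
ee_rot: [[0.503, -0.864, -0.007], [-0.864, -0.503, 0.0], [-0.004, 0.006, -1.0]]
wrist_force: [-0.6, 1.0, -0.1]
gripper_width: 1.003
gripper_force: 0.0
```

>>> play_rows(
  commands="0 -0.1 -0.6 0 0 0;0 0 -0.6 0 0 0;0 0 -0.6 0 0 0;0 0 -0.5 0 0 0;0 0 -0.3 0 0 0;0 0 0 0 0 0;0 0 0 0 0 0",
)

```text
time_s: 31.6
tcp_pos: [0.6288, -0.1112, 0.0341]
ee_rot: [[0.503, -0.864, 0.001], [-0.864, -0.503, -0.0], [0.001, -0.001, -1.0]]
wrist_force: [-0.3, 0.0, 0.5]
gripper_width: 0.999
gripper_force: 0.0
```

>>> play_rows(
  commands="-0.07 0 -0.18 0 0 0;0 0 0 0 0 0;0 0 0 0 0 0;0 0 0 0 0 0;0 0 0 0 0 0;0 0 0 0 0 0;0 0 0 0 0 0;0 0 0 0 0 0;0 0 0 0 0 0",
  grip=0,
)

```text
time_s: 32.5
tcp_pos: [0.6262, -0.1114, 0.0281]
ee_rot: [[0.503, -0.864, 0.001], [-0.864, -0.503, 0.0], [0.0, -0.001, -1.0]]
wrist_force: [-0.4, 0.9, -2.0]
gripper_width: 0.623
gripper_force: 30.9
```

>>> play_rows(
  commands="0 0 0.3 0 0 0;0 0 0.6 0 0 0;0 0 0.9 0 0 0;0 0 0.9 0 0 0;0 0 0.9 0 0 0;0 0 0.9 0 0 0;0 0 0.8 0 0 0;0 0 0 0 0 0",
)

```text
time_s: 33.3
tcp_pos: [0.6279, -0.1118, 0.191]
ee_rot: [[0.503, -0.864, 0.008], [-0.864, -0.503, -0.001], [0.004, -0.006, -1.0]]
wrist_force: [0.8, -1.5, -2.8]
gripper_width: 0.623
gripper_force: 30.9
```

>>> play_rows(
  commands="-0.7 0 0 0 0 0;-0.7 0 0 0 0 0.834;-0.7 0 0 0 0 0.834;-0.7 0 0 0 0 0.834;-0.7 0 0 0 0 0.834;0 0.787 0 0 0 0.834;0 0.787 0 0 0 0.834;0 0.787 0 0 0 0.834;0 0.787 0 0 0 0.834;0 0.787 0 0 0 0;0 0.787 0 0 0 0;0 0.787 0 0 0 0;0 0.787 0 0 0 0;0 0.787 0 0 0 0;0 0.787 0 0 0 0;0 0 0 0 0 0;0 0 0 0 0 0",
)

```text
time_s: 35.0
tcp_pos: [0.5198, 0.1245, 0.1853]
ee_rot: [[0.999, -0.043, -0.003], [-0.043, -0.999, -0.001], [-0.003, 0.001, -1.0]]
wrist_force: [-0.5, 0.1, -2.9]
gripper_width: 0.628
gripper_force: 30.9
```

>>> play_rows(
  commands="0 0 -0.6 0 0 0;0 0 -0.8 0 0 0;0 0 -0.8 0 0 0;0 0 -0.8 0 0 0;0 0 -0.6 0 0 0;0 0 -0.4 0 0 0;0 0 -0.3 0 0 0;0 0 -0.25 0 0 0;0 0 -0.05 0 0 0;0 0 0 0 0 0",
)

```text
time_s: 36.0
tcp_pos: [0.5211, 0.1247, 0.0491]
ee_rot: [[0.999, -0.043, 0.001], [-0.043, -0.999, 0.0], [0.001, -0.0, -1.0]]
wrist_force: [0.1, 0.1, -2.7]
gripper_width: 0.63
gripper_force: 30.9
```

>>> play_rows(
  commands="0 0 -0.04 0 0 0;0 0 -0.04 0 0 0;0 0 0 0 0 0",
)

```text
time_s: 36.3
tcp_pos: [0.5209, 0.1247, 0.0467]
ee_rot: [[0.999, -0.043, 0.0], [-0.043, -0.999, 0.0], [0.0, -0.0, -1.0]]
wrist_force: [0.3, 0.1, -3.7]
gripper_width: 0.627
gripper_force: 30.9
```

>>> play_rows(
  commands="0 0 -0.03 0 0 0;0 0 -0.03 0 0 0;0 0 0 0 0 0",
)

```text
time_s: 36.6
tcp_pos: [0.521, 0.1247, 0.045]
ee_rot: [[0.999, -0.043, 0.0], [-0.043, -0.999, 0.0], [0.0, -0.0, -1.0]]
wrist_force: [-1.4, -0.4, 0.6]
gripper_width: 0.626
gripper_force: 30.9
```

>>> play_rows(
  commands="0 0 0 0 0 0;0 0 0 0 0 0;0 0 0 0 0 0;0 0 0 0 0 0;0 0 0 0 0 0;0 0 0 0 0 0;0 0 0 0 0 0",
  grip=87,
)

```text
time_s: 37.3
tcp_pos: [0.5209, 0.1246, 0.0446]
ee_rot: [[0.999, -0.043, 0.0], [-0.043, -0.999, 0.0], [0.0, -0.0, -1.0]]
wrist_force: [-0.5, -1.2, 0.1]
gripper_width: 0.994
gripper_force: 0.0
```

>>> play_rows(
  commands="0 0 0.3 0 0 0;0 0 0.8 0 0 0;0 0 0.8 0 0 0;0 0 0.8 0 0 0;0 0 0.8 0 0 0;0 0 0.8 0 0 0;-0.9 0 0.5 0 0 0;-0.9 0 0.5 0 0 0;-0.9 0 0.5 0 0 0;-0.9 0 0.5 0 0 0;0 0 0 0 0 0",
)

```text
time_s: 38.4
tcp_pos: [0.4115, 0.1246, 0.2367]
ee_rot: [[0.999, -0.041, 0.004], [-0.041, -0.999, 0.003], [0.004, -0.004, -1.0]]
wrist_force: [0.9, -0.2, 0.5]
gripper_width: 1.002
gripper_force: 0.0
```

```bash
python3 j.py
cat > lid.py <<'E'
from h import *
yaw=np.radians(-2.53);A=np.array([[np.cos(yaw),-np.sin(yaw)],[np.sin(yaw),np.cos(yaw)]])
for n in ('top','side'):
    p,d=cap(n);Y=cloud(n,d);cv2.imwrite('pics/_%s.png'%n[0],p)
    M=Y.copy();M[...,:2]=(Y[...,:2]-[.5353,.1938])@A
    b=(M[...,2]>.3)&(M[...,0]>.06)&(abs(M[...,1])<.11)&(M[...,0]<.17)&(M[...,2]<.38)
    for lo in (.30,.315,.33,.345,.355):
        T=M[b&(M[...,2]>=lo)&(M[...,2]<lo+.0125)]
        if len(T): print(n,lo,len(T),'x',np.percentile(T[:,0],[5,50,95]).round(4),'y',T[:,1].min().round(3),T[:,1].max().round(3))
    b=(M[...,2]>.07)&(M[...,2]<.096)&(abs(M[...,0])<.08)&(abs(M[...,1])<.145)
    k,l,s,_=cv2.connectedComponentsWithStats(b.astype(np.uint8))
    for i in range(1,k):
        if s[i,4]>40: print(n,'jar?',s[i],np.nanmedian(M[l==i],0).round(4))
E
python3 lid.py
python3 - <<'E'
import cv2
q=cv2.imread('pics/_s.png');p=cv2.imread('pics/_t.png')
import numpy as np
c=np.zeros((480,800,3),np.uint8);c[:,:400]=cv2.resize(q[80:320,190:390],(400,480));c[:,400:]=cv2.resize(p[160:400,150:350],(400,480));cv2.imwrite('pics/c5.png',c)
E
```

```text
{'time_s': 38.4, 'tcp_pos': [0.411, 0.125, 0.237], 'wrist_force': [0.891, -0.194, 0.475], 'gripper_width': 1.002, 'gripper_force': 0.0, 'joints': [38.673, 1.721, -23.864, 0.008, -64.092, 48.955]}
roller/jars on mat
top [408 214  15  15] z 0.083 [array([ 0.666 , -0.1832]), array([0.0357, 0.036 ]), np.float64(62.1675)]
top [465 221  15  14] z 0.101 [array([ 0.6533, -0.3355]), array([0.0102, 0.0093]), np.float64(26.8072)]
top [405 279  20  39] z 0.088 [array([ 0.4684, -0.1841]), array([0.0269, 0.0983]), np.float64(75.8549)]
side [366 301  15  17] z 0.082 [array([ 0.6676, -0.1827]), array([0.0373, 0.0345]), np.float64(64.76)]
side [275 324  42  16] z 0.087 [array([ 0.4696, -0.1842]), array([0.03 , 0.097]), np.float64(74.078)]
side [386 354  16  20] z 0.101 [array([ 0.6542, -0.3366]), array([0.0112, 0.0086]), np.float64(81.5441)]
top 0.3 195 x [0.1233 0.1246 0.1335] y -0.109 0.11
top 0.315 258 x [0.1248 0.1287 0.1335] y -0.11 0.109
top 0.33 21 x [0.1268 0.1285 0.1295] y -0.089 0.09
top 0.345 477 x [0.1278 0.1329 0.1402] y -0.095 0.095
top 0.355 343 x [0.1287 0.1336 0.1387] y -0.093 0.095
top jar? [249 262  22  22 372] [-0.0076  0.0186  0.0792]
top jar? [284 266  22  22 371] [-0.0128 -0.0723  0.0797]
side 0.3 149 x [0.1244 0.126  0.1353] y -0.109 0.108
side 0.315 170 x [0.1263 0.131  0.1373] y -0.108 0.11
side 0.33 35 x [0.1288 0.1311 0.1379] y -0.093 0.096
side 0.345 246 x [0.1292 0.1332 0.1413] y -0.1 0.095
side 0.355 155 x [0.1307 0.1356 0.1399] y -0.097 0.093
side jar? [263 204  20  17 260] [-0.0065  0.0164  0.0792]
side jar? [269 226  21  19 286] [-0.0125 -0.0748  0.0795]
```

View pics/c5.png

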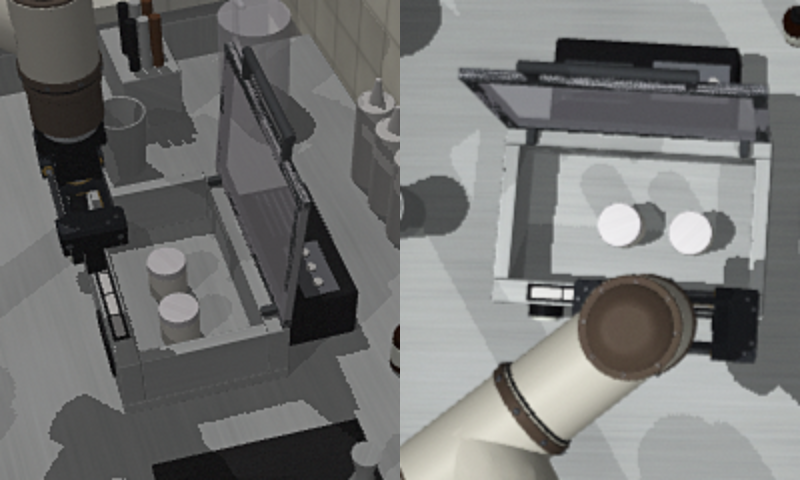

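Both jars stand upright in the chamber, with tops at z ≈ 79 mm. The roller is on the mat. The lid handle is at machine x = 133 mm, z ≈ 351 mm. Next I'll grasp the handle.

>>> play_rows(
  commands="0 0.264 0.69 0 0 -0.749;0 0.264 0.69 0 0 -0.749;0 0.264 0.69 0 0 -0.749;0 0.264 0.69 0 0 -0.749;0 0.264 0.69 0 0 -0.749;0 0.264 0.69 0 0 -0.749;0 0.264 0.69 0 0 -0.749;0 0.264 0.69 0 0 -0.749;0.3 0 0 0 0 -0.749;0.3 0 0 0 0 -0.749;0.3 0 0 0 0 -0.749;0.3 0 0 0 0 -0.749;0.3 0 0 0 0 -0.749;0.3 0 0 0 0 -0.749;0 0 0 0 0 0",
)

```text
time_s: 40.1
tcp_pos: [0.4682, 0.1881, 0.3974]
ee_rot: [[-0.047, -0.999, -0.003], [-0.999, 0.047, -0.002], [0.002, 0.003, -1.0]]
wrist_force: [-0.2, -0.1, -0.8]
gripper_width: 1.0
gripper_force: 0.0
```

>>> play_rows(
  commands="0.6 0 0.1 0 0 0;0.6 0 0.1 0 0 0;0.6 0 0.1 0 0 0;0.6 0 0 0 0 0;0.6 0 0 0 0 0;0.6 0 0 0 0 0;0.6 0 0 0 0 0;0.6 0 0 0 0 0;0.6 0 0 0 0 0;0.6 0 0 0 0 0;0.6 0 0 0 0 0;0.1 0 0 0 0 0;0 0 0 0 0 0;0 0 0 0 0 0",
)

```text
time_s: 41.5
tcp_pos: [0.6674, 0.188, 0.4082]
ee_rot: [[-0.044, -0.999, -0.0], [-0.999, 0.044, -0.0], [0.0, 0.0, -1.0]]
wrist_force: [0.4, 1.0, 0.4]
gripper_width: 0.997
gripper_force: 0.0
```

Next I'll lower to TCP z 0.340 and close on the bar.

>>> play_rows(
  commands="0.03 0 -0.5 0 0 0;0 0 -0.5 0 0 0;0 0 -0.5 0 0 0;0 0 -0.4 0 0 0;0 0 -0.35 0 0 0;0 0 0 0 0 0;0 0 0 0 0 0",
)

```text
time_s: 42.2
tcp_pos: [0.6688, 0.188, 0.3413]
ee_rot: [[-0.045, -0.999, 0.001], [-0.999, 0.045, -0.0], [0.0, -0.001, -1.0]]
wrist_force: [-0.4, -0.5, 0.9]
gripper_width: 0.998
gripper_force: 0.0
```

>>> play_rows(
  commands="0 0 0 0 0 0;0 0 0 0 0 0;0 0 0 0 0 0;0 0 0 0 0 0;0 0 0 0 0 0;0 0 0 0 0 0;0 0 0 0 0 0;0 0 0 0 0 0;0 0 0 0 0 0;0 0 0 0 0 0;0 0 0 0 0 0;0 0 0 0 0 0;0 0 0 0 0 0;0 0 0 0 0 0",
  grip=0,
)

```text
time_s: 43.6
tcp_pos: [0.6689, 0.188, 0.3408]
ee_rot: [[-0.045, -0.999, 0.0], [-0.999, 0.045, 0.0], [-0.0, -0.0, -1.0]]
wrist_force: [1.2, 0.2, 0.3]
gripper_width: 0.147
gripper_force: 30.0
```

Run:
```python
import numpy as np
t0=1.663
f=lambda t:np.array([.105-.245*np.cos(t)+.006*np.sin(t),.107+.245*np.sin(t)+.006*np.cos(t)])
ts=list(np.arange(1.663,0.15,-.12))
for a,b in zip(ts[:-1],ts[1:]):
    d=(f(b)-f(a))/4/.03
    print(round(b,3),'4 rows:',(d[0]*.999).round(3),(-d[0]*.0442).round(3),d[1].round(3),'at',f(b).round(4),'tcp exp',np.round([.5353+.999*f(b)[0],.1938-.0442*f(b)[0],f(b)[1]-.0102],4))
```

```text
1.543 4 rows: -0.244 0.011 0.014 at [0.1042 0.3521] tcp exp [0.6394 0.1892 0.3419]
1.423 4 rows: -0.244 0.011 -0.015 at [0.0749 0.3502] tcp exp [0.6101 0.1905 0.34  ]
1.303 4 rows: -0.241 0.011 -0.045 at [0.046  0.3449] tcp exp [0.5812 0.1918 0.3347]
1.183 4 rows: -0.234 0.01 -0.073 at [0.0179 0.3361] tcp exp [0.5532 0.193  0.3259]
1.063 4 rows: -0.223 0.01 -0.101 at [-0.0089  0.324 ] tcp exp [0.5264 0.1942 0.3138]
0.943 4 rows: -0.209 0.009 -0.127 at [-0.034   0.3088] tcp exp [0.5013 0.1953 0.2986]
0.823 4 rows: -0.193 0.009 -0.151 at [-0.0572  0.2907] tcp exp [0.4782 0.1963 0.2805]
0.703 4 rows: -0.173 0.008 -0.173 at [-0.078  0.27 ] tcp exp [0.4573 0.1972 0.2598]
0.583 4 rows: -0.151 0.007 -0.192 at [-0.0962  0.2469] tcp exp [0.4392 0.1981 0.2367]
0.463 4 rows: -0.127 0.006 -0.209 at [-0.1115  0.2218] tcp exp [0.4239 0.1987 0.2116]
0.343 4 rows: -0.101 0.004 -0.223 at [-0.1237  0.195 ] tcp exp [0.4117 0.1993 0.1848]
0.223 4 rows: -0.074 0.003 -0.233 at [-0.1326  0.167 ] tcp exp [0.4028 0.1997 0.1568]
```

>>> play_rows(
  commands="-0.244 0.011 0.014 0 0 0;-0.244 0.011 0.014 0 0 0;-0.244 0.011 0.014 0 0 0;-0.244 0.011 0.014 0 0 0",
)

```text
time_s: 44.0
tcp_pos: [0.64, 0.1894, 0.343]
ee_rot: [[-0.046, -0.999, 0.004], [-0.999, 0.046, 0.001], [-0.001, -0.004, -1.0]]
wrist_force: [4.6, -0.5, -1.0]
gripper_width: 0.15
gripper_force: 30.0
```

>>> play_rows(
  commands="-0.244 0.011 -0.015 0 0 0;-0.244 0.011 -0.015 0 0 0;-0.244 0.011 -0.015 0 0 0;-0.244 0.011 -0.015 0 0 0;-0.241 0.011 -0.045 0 0 0;-0.241 0.011 -0.045 0 0 0;-0.241 0.011 -0.045 0 0 0;-0.241 0.011 -0.045 0 0 0",
)

```text
time_s: 44.8
tcp_pos: [0.5807, 0.192, 0.3356]
ee_rot: [[-0.045, -0.999, 0.001], [-0.999, 0.045, 0.0], [-0.0, -0.001, -1.0]]
wrist_force: [3.2, -0.5, 4.0]
gripper_width: 0.151
gripper_force: 30.0
```

Moving the lid takes about 5 N, as expected. I'll keep going.

>>> play_rows(
  commands="-0.234 0.01 -0.073 0 0 0;-0.234 0.01 -0.073 0 0 0;-0.234 0.01 -0.073 0 0 0;-0.234 0.01 -0.073 0 0 0;-0.223 0.01 -0.101 0 0 0;-0.223 0.01 -0.101 0 0 0;-0.223 0.01 -0.101 0 0 0;-0.223 0.01 -0.101 0 0 0;-0.209 0.009 -0.127 0 0 0;-0.209 0.009 -0.127 0 0 0;-0.209 0.009 -0.127 0 0 0;-0.209 0.009 -0.127 0 0 0",
)

```text
time_s: 46.0
tcp_pos: [0.5009, 0.1957, 0.2984]
ee_rot: [[-0.045, -0.999, 0.0], [-0.999, 0.045, 0.001], [-0.001, -0.0, -1.0]]
wrist_force: [4.4, 2.3, -0.8]
gripper_width: 0.149
gripper_force: 30.0
```

>>> play_rows(
  commands="-0.193 0.009 -0.151 0 0 0;-0.193 0.009 -0.151 0 0 0;-0.193 0.009 -0.151 0 0 0;-0.193 0.009 -0.151 0 0 0;-0.173 0.008 -0.173 0 0 0;-0.173 0.008 -0.173 0 0 0;-0.173 0.008 -0.173 0 0 0;-0.173 0.008 -0.173 0 0 0",
)

```text
time_s: 46.8
tcp_pos: [0.4573, 0.1977, 0.2598]
ee_rot: [[-0.045, -0.999, 0.001], [-0.999, 0.045, 0.0], [-0.0, -0.001, -1.0]]
wrist_force: [5.1, 3.4, 0.3]
gripper_width: 0.153
gripper_force: 30.0
```

>>> play_rows(
  commands="-0.151 0.007 -0.192 0 0 0;-0.151 0.007 -0.192 0 0 0;-0.151 0.007 -0.192 0 0 0;-0.151 0.007 -0.192 0 0 0;-0.127 0.006 -0.209 0 0 0;-0.127 0.006 -0.209 0 0 0;-0.127 0.006 -0.209 0 0 0;-0.127 0.006 -0.209 0 0 0",
)

```text
time_s: 47.6
tcp_pos: [0.4242, 0.1992, 0.2118]
ee_rot: [[-0.045, -0.999, 0.001], [-0.999, 0.045, 0.0], [-0.0, -0.001, -1.0]]
wrist_force: [4.5, 3.7, 0.6]
gripper_width: 0.147
gripper_force: 30.0
```

>>> play_rows(
  commands="-0.101 0.004 -0.223 0 0 0;-0.101 0.004 -0.223 0 0 0;-0.101 0.004 -0.223 0 0 0;-0.101 0.004 -0.223 0 0 0;-0.074 0.003 -0.233 0 0 0;-0.074 0.003 -0.233 0 0 0;-0.074 0.003 -0.233 0 0 0;-0.074 0.003 -0.233 0 0 0;0 0 0 0 0 0",
)

```text
time_s: 48.5
tcp_pos: [0.403, 0.2001, 0.1563]
ee_rot: [[-0.045, -0.999, 0.0], [-0.999, 0.045, 0.0], [-0.0, -0.0, -1.0]]
wrist_force: [5.2, 5.6, -4.2]
gripper_width: 0.149
gripper_force: 30.0
```

>>> play_rows(
  commands="-0.045 0.002 -0.17 0 0 0;-0.04 0.002 -0.17 0 0 0;-0.035 0.002 -0.17 0 0 0;-0.03 0.001 -0.17 0 0 0;-0.025 0.001 -0.17 0 0 0;-0.02 0.001 -0.17 0 0 0;-0.015 0 -0.17 0 0 0;-0.01 0 -0.17 0 0 0;0 0 -0.12 0 0 0;0 0 0 0 0 0",
)

```text
time_s: 49.5
tcp_pos: [0.396, 0.2003, 0.1121]
ee_rot: [[-0.046, -0.999, -0.001], [-0.999, 0.046, 0.0], [-0.0, 0.001, -1.0]]
wrist_force: [2.9, 6.0, -2.5]
gripper_width: 0.15
gripper_force: 30.0
```

>>> play_rows(
  commands="0 0 -0.08 0 0 0;0 0 -0.08 0 0 0;0 0 0 0 0 0",
)

```text
time_s: 49.8
tcp_pos: [0.3957, 0.2003, 0.1075]
ee_rot: [[-0.046, -0.999, -0.001], [-0.999, 0.046, 0.0], [-0.0, 0.001, -1.0]]
wrist_force: [0.8, 6.5, 0.4]
gripper_width: 0.151
gripper_force: 30.0
```

>>> play_rows(
  commands="0 0 -0.06 0 0 0;0 0 -0.06 0 0 0;0 0 0 0 0 0",
)

```text
time_s: 50.1
tcp_pos: [0.3956, 0.2003, 0.1039]
ee_rot: [[-0.046, -0.999, -0.001], [-0.999, 0.046, 0.0], [-0.0, 0.001, -1.0]]
wrist_force: [-0.0, 7.2, -0.5]
gripper_width: 0.153
gripper_force: 30.0
```

>>> play_rows(
  commands="0 0 -0.06 0 0 0;0 0 -0.06 0 0 0;0 0 0 0 0 0",
)

```text
time_s: 50.4
tcp_pos: [0.3955, 0.2003, 0.1006]
ee_rot: [[-0.046, -0.999, -0.002], [-0.999, 0.046, 0.0], [0.0, 0.002, -1.0]]
wrist_force: [-0.7, 6.5, 2.2]
gripper_width: 0.148
gripper_force: 30.0
```

>>> play_rows(
  commands="0 0 -0.06 0 0 0;0 0 -0.06 0 0 0;0 0 0 0 0 0",
)

```text
time_s: 50.7
tcp_pos: [0.3955, 0.2003, 0.1002]
ee_rot: [[-0.044, -0.999, -0.001], [-0.999, 0.044, -0.001], [0.001, 0.001, -1.0]]
wrist_force: [-11.1, 4.0, 27.9]
gripper_width: 0.152
gripper_force: 30.0
```

```bash
cat > cl.py <<'E'
from h import *
st()
yaw=np.radians(-2.53);A=np.array([[np.cos(yaw),-np.sin(yaw)],[np.sin(yaw),np.cos(yaw)]])
for n in ('top','side'):
    p,d=cap(n);Y=cloud(n,d);cv2.imwrite('pics/_%s.png'%n[0],p)
    M=Y.copy();M[...,:2]=(Y[...,:2]-[.5353,.1938])@A
    for x in (-.135,-.1,-.05,0,.05,.085):
        b=(abs(M[...,0]-x)<.006)&(abs(M[...,1])<.16)&(M[...,2]>.09)&(M[...,2]<.16)&(M[...,1]<-.03 if x<-.08 else True)
        if b.sum()>5: print(n,x,b.sum(),np.percentile(M[b][:,2],[10,50,90]).round(4))
E
python3 cl.py
```

```text
{'time_s': 50.7, 'tcp_pos': [0.396, 0.2, 0.1], 'wrist_force': [-11.109, 3.97, 27.891], 'gripper_width': 0.152, 'gripper_force': 30.005, 'joints': [47.968, 12.572, -33.791, -0.032, -43.703, -50.483]}
top -0.135 106 [0.1132 0.1183 0.1224]
top -0.1 252 [0.1056 0.118  0.1216]
top -0.05 464 [0.1135 0.1167 0.12  ]
top 0 623 [0.1131 0.1168 0.1203]
top 0.05 616 [0.1133 0.1166 0.1201]
top 0.085 608 [0.1133 0.1171 0.1207]
side -0.135 81 [0.1136 0.1188 0.1225]
side -0.1 193 [0.1002 0.1176 0.1213]
side -0.05 244 [0.1142 0.1171 0.1199]
side 0 367 [0.1137 0.1169 0.1205]
side 0.05 351 [0.1138 0.1169 0.12  ]
side 0.085 351 [0.1139 0.1168 0.1203]
```

>>> play_rows(
  commands="0 0 0.06 0 0 0;0 0 0.04 0 0 0;0 0 0 0 0 0",
)

```text
time_s: 51.1
tcp_pos: [0.3955, 0.2003, 0.1005]
ee_rot: [[-0.046, -0.999, -0.001], [-0.999, 0.046, 0.0], [-0.0, 0.001, -1.0]]
wrist_force: [-2.6, 6.9, 5.5]
gripper_width: 0.152
gripper_force: 30.0
```

>>> play_rows(
  commands="0 0 0 0 0 0;0 0 0 0 0 0;0 0 0 0 0 0;0 0 0 0 0 0",
  grip=22,
)

```text
time_s: 51.5
tcp_pos: [0.3954, 0.1988, 0.0996]
ee_rot: [[-0.046, -0.999, -0.003], [-0.999, 0.046, -0.003], [0.003, 0.003, -1.0]]
wrist_force: [1.0, -0.3, -0.4]
gripper_width: 0.248
gripper_force: 0.0
```

>>> play_rows(
  commands="0 0 0.1 0 0 0;0 0 0.2 0 0 0;0 0 0.5 0 0 0;0 0 0.8 0 0 0;0 0 0.8 0 0 0;0 0 0.8 0 0 0;0 0 0.8 0 0 0;0 0 0.4 0 0 0;0 0 0 0 0 0",
)

```text
time_s: 52.4
tcp_pos: [0.3973, 0.2008, 0.2347]
ee_rot: [[-0.045, -0.999, 0.004], [-0.999, 0.045, 0.003], [-0.004, -0.004, -1.0]]
wrist_force: [0.5, -0.1, 0.6]
gripper_width: 0.254
gripper_force: 0.0
```

```bash
python3 cl.py; python3 j.py
python3 - <<'E'
import cv2
q=cv2.imread('pics/_s.png');cv2.imwrite('pics/c6.png',cv2.resize(q[60:480,150:510],(514,600)))
E
```

```text
{'time_s': 52.4, 'tcp_pos': [0.397, 0.201, 0.235], 'wrist_force': [0.459, -0.057, 0.608], 'gripper_width': 0.254, 'gripper_force': 0.0, 'joints': [47.869, 3.45, -22.317, 0.03, -63.947, -50.47]}
top -0.135 109 [0.1138 0.1181 0.1226]
top -0.1 255 [0.1033 0.1182 0.122 ]
top -0.05 438 [0.1135 0.1167 0.1202]
top 0 619 [0.1134 0.1168 0.1204]
top 0.05 605 [0.1132 0.1168 0.1203]
top 0.085 607 [0.1134 0.1171 0.1207]
side -0.135 80 [0.1142 0.1184 0.122 ]
side -0.1 190 [0.1007 0.1179 0.1216]
side -0.05 370 [0.1138 0.1172 0.1203]
side 0 366 [0.1143 0.1174 0.1206]
side 0.05 356 [0.1141 0.1169 0.1205]
side 0.085 347 [0.1136 0.117  0.1198]
{'time_s': 52.5, 'tcp_pos': [0.396, 0.2, 0.232], 'wrist_force': [0.211, -0.728, -0.026], 'gripper_width': 0.252, 'gripper_force': 0.0, 'joints': [47.871, 3.583, -22.534, -0.032, -63.9, -50.469]}
roller/jars on mat
top [408 214  15  15] z 0.082 [array([ 0.6662, -0.1837]), array([0.0355, 0.0364]), np.float64(56.7731)]
top [465 221  15  14] z 0.101 [array([ 0.6533, -0.335 ]), array([0.0098, 0.0095]), np.float64(78.5599)]
top [405 279  20  39] z 0.088 [array([ 0.4687, -0.1837]), array([0.0275, 0.0987]), np.float64(74.5214)]
side [366 301  15  16] z 0.08 [array([ 0.6686, -0.1826]), array([0.0369, 0.0351]), np.float64(21.777)]
side [275 324  42  16] z 0.088 [array([ 0.4697, -0.184 ]), array([0.0305, 0.0974]), np.float64(77.2329)]
side [385 354  17  20] z 0.101 [array([ 0.6544, -0.3362]), array([0.01  , 0.0093]), np.float64(59.5021)]
```

View pics/c6.png

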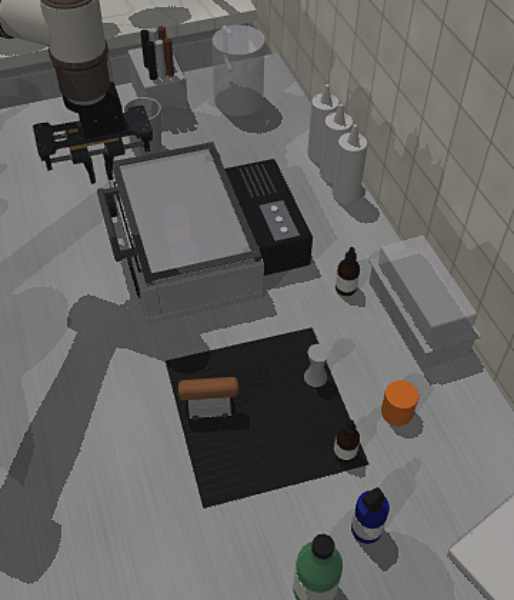

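The lid is closed and flat, the roller stands on the mat, and the bystanders haven't moved. I'll hand the job in.

```bash
python3 -c "
from station import r
print(r.finish_job())"
```

```text
the job is handed in; nothing more can be done
None
```

The job is handed in at about 52 s: strip rolled down on all six sections (about 5 mm each), both jars upright on the chamber floor when last seen before the lid came down, roller on the mat on its wheels, and lid closed; no verdict was returned.

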